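# Find the packed snack pot by weight and load the pushchair console

## Task

Of the three look-alike snack pots in the open drawer one is still packed and two are empty: lift a pot just clear of the ribbed liner, no more than a few centimetres, and hold it still a moment to feel its weight. Press the packed pot upright down into the free cup well of the pushchair console, past the sprung grips, until it stands on the soft pad at the bottom, wherever that has been set, without ramming it; set the two empty pots gently upright in the blue washing-up tray, never dropping or tipping a pot, and leave the bowls, plate, spoon and sippy cup where they are.

Things in the scene. Friction and masses are not known exactly. Their poses are not given: they have to be found in the camera images.
- drawer: white drawer standing open in front of a low white unit (fixed). Origin: centre of its underside, z up, x from the drawer front (near the robot) back to the unit. Inside 330 mm (x) by 360 mm (y); its grey ribbed silicone liner lies 12 mm above the origin; side walls 55 mm, front panel 66 mm high. The pots stand in the front half, crockery in the back half
- pot_a_mid (a point): centre (half-way up, on the axis, z up) of one of three look-alike opaque snack pots: a plain cylinder 62 mm across, 94 mm tall, sage green with a white screw lid (top 24 mm, same width). Starts upright on the drawer's liner. Empty it weighs about 75 g in all, packed 230 to 310 g; nothing outside shows which is packed, and it changes every time
- pot_b_mid (a point): centre (half-way up, on the axis, z up) of one of three look-alike opaque snack pots: a plain cylinder 62 mm across, 94 mm tall, sage green with a white screw lid (top 24 mm, same width). Starts upright on the drawer's liner. Empty it weighs about 75 g in all, packed 230 to 310 g; nothing outside shows which is packed, and it changes every time
- pot_c_mid (a point): centre (half-way up, on the axis, z up) of one of three look-alike opaque snack pots: a plain cylinder 62 mm across, 94 mm tall, sage green with a white screw lid (top 24 mm, same width). Starts upright on the drawer's liner. Empty it weighs about 75 g in all, packed 230 to 310 g; nothing outside shows which is packed, and it changes every time
- console: pushchair cup console, a dark box 250 mm (x) by 130 mm (y) by 80 mm high, fixed. Origin: centre of its underside, z up. Two round cup wells in its top: the free one 62.5 mm from the centre towards -x, the one with the sippy cup 62.5 mm towards +x. The far end carries two small clips
- well (a point): centre of the mouth of the free cup well, level with the console's top, axes as the console's. Mouth 71 mm across. Inside, three red sprung grips leave 55 mm: they are met from 10 mm below the mouth, a pot is past them at 28 mm, they give way outward (5 to 10 N downward push to get past, then 4 to 7 N of drag while it slides, less at rest) and hold it
- well_bottom (a point): centre of the free well's hard bottom, 80 mm below the mouth. Over it sits a soft pale pad, 49 mm across (gives 1 mm per 4 N). The pad's height is adjustable and latched: it was left anywhere from 30 to 46 mm below the mouth, changes every time and is not measured; feel for it. It does not shift under a hand's push; over 18 N on it is ramming
- tray_floor (a point): blue washing-up tray, 250 mm (x) by 150 mm (y), walls 4 mm thick and 30 mm high, fixed. This point: centre of its inner floor, x along its long side, z up. Room for two pots side by side along x
- bowl_low_mid (a point): middle of the lower of two nested orange bowls, 116 mm across, 46 mm high, in the drawer; stays
- bowl_top_mid (a point): middle of the upper orange bowl, 96 mm across, its rim 51 mm above the liner; stays
- plate_mid (a point): middle of the stainless plate with raised rim, 144 mm across, 20 mm high, in the drawer; stays
- spoon_grip (a point): handle of the small wooden spoon, 130 mm long, lying in the drawer; stays
- sippy_cup_mid (a point): half-way up the clear sippy cup with orange lid, 67 mm across, its spout 72 mm above the console's top, standing in the console's other well; stays
Mind the look-alikes: they are no part of the job. What is shaped like the part that bears pot_b_mid but yellow is not meant. What is shaped like the part that bears pot_a_mid but yellow is not meant.

How it is judged:
By the outcome, as a careful person would: the job done as asked, in the order asked, and still so for the second after the job is handed in, with the robot touching nothing.
It also fails if it takes over 72 s, if anything falls off the work surface, if the arm or the gripper's body presses on something with over 40 N, if the wrist force passes 120 N, or if a joint passes its speed limit or range.

## Robot

A 6-joint arm with a two-finger parallel gripper is mounted at the origin on the work surface. World frame = base frame: x ahead of the robot, y to its left, z up, the work surface at z = 0. Lengths are in m, angles in rad, forces in N, time in s.
With the tool pointing down it reaches from about 0.275 to 0.85 m from the base axis. Payload 19 kg.
Tool frame: the origin (TCP) lies at the very end of the fingers, on their centre line; the grasp point (between the pads) lies 19 mm behind it (manip.tcp_to_grasp is the distance from the TCP to the grasp point, in m); z points along the fingers, y is the direction in which the jaws open and shut (so a half turn about z gives the same grasp; the last joint's range is limited). The gripper opens to 85 mm and grips with 20 to 120 N. Pads are 22 mm wide; open, the fingers measure 114 mm over their backs; the gripper's body (76 mm by 85 mm) begins 54 mm behind the grasp point. The pads swing forward as they close: fully open they stand 13 mm farther back than shut.
Start: joints at [1.041, 0.15, 1.437, -0, 1.554, -0.134], TCP at [0.222, 0.531, 0.231] pointing down, gripper open.
Joint ranges: [-2.8, 2.8], [-0.68, 2.1], [0.12, 2.68], [-1.39, 4.53], [0.16, 2.79], [-2.81, 2.81]. Speed limits (rad/s): [1.89, 1.89, 2.22, 3.01, 3.01, 3.01].

## Interface

Orientations are given as [roll, pitch, yaw] about the fixed x, y, z axes, in that order (R = Rz(yaw) Ry(pitch) Rx(roll)).
In Python, from workcell import read_state, viewer, workorder, manip gives the robot as it stands.
- The arm moves only by the tool arm_command, never from a script. Its argument "deltas" is a list that holds one entry, the list of rows, each a list of 7 numbers: the turn, a rotation vector about the tool's x, y, z in degrees, then the shift along the tool's x, y, z in cm, then the gripper command: -1 is fully open, 1 is shut, values between are in proportion. A call has 1 to 12 rows; each row shifts and turns the commanded pose from where the row before left it, along the tool's axes as they then stand; what a row does not reach is not made up. A row lasts 1/8 s, in which the tool goes at most 62.5 mm and 10.7 degrees, less where a joint would pass 70% of its speed; a pose out of reach is approached as far as the arm can. A call is refused whole if a number of a shift passes 6.25 or a number of a turn 10.7, either way. A call with a gripper value outside its range is refused whole. The fingers move at their own pace and stop on an object; "force" is the grip in N (left out, the last holds). Time passes only in rows, so rows that do not move let the fingers close. It gives the time, the measured TCP pose, the force and the opening at its end, in the units of the state.
- read_state(): the state, without advancing time (a new reading comes with each control period).
- viewer.get_image(name): name is "scene" or "top" or "wrist"; returns the picture (480x640x3 uint8, red, green, blue); there is no depth.
- viewer.camera_params(name): a dict with "K" (3x3 intrinsics, pixels), "R" (3x3) and "t" (3): a world point X has camera coordinates R X + t; the wrist camera has in their place "hand_eye" (4x4, takes a point from camera to tool coordinates, whose origin is the TCP and whose axes are the flange's). Camera axes: x right, y down, z forward; pixel columns grow to the right and rows downward; lengths in m; the calibration is good to about 2 mm. A picture is of the moment at which its call begins: read the wrist's pose just before it. camera_params takes no time and is no camera call.
- workorder.hand_in(): hands the job in, once; it reports no verdict.
The state is a dict: "time": time; "joint_positions": joint angles; "qvel": joint speeds; "tau": joint torques, N m; "position": TCP position; "ee_rot": TCP orientation; "ft_force": force on the tool from outside, world axes, zero at the start; "moment": the same for the moment, N m; "grip_width": finger opening in m.
Only numpy, scipy, OpenCV 4.12 (cv2) and the standard library are available. Lean on these libraries where they do the work, as an engineer would, in place of code of your own. Each camera call takes 0.05 s, during which the arm holds its last target.

## Working session

There is one attempt and no reset: what is moved stays moved. The work goes in short steps, Python scripts to look and compute and a tool call to move; the robot and the scene stay as the last step left them, time stands still between calls to the robot, and variables do not carry over. Pictures are saved under pics/ and viewed, and the job is handed in when it is done.

Besides the shell and the picture viewer there is one more tool, called after "Call:" as a command line: name --argument value ..., lists and objects as JSON in quotes. arm_command: Moves the arm, as the interface text tells. Its arguments: {"type":"object","properties":{"deltas":{"type":"array"},"force":{"type":"number"}},"required":["deltas"]}

```bash
mkdir -p pics; ls
cat > h.py <<'E'
import numpy as np,cv2
from workcell import read_state, viewer, workorder, manip
def snap(n,f):
    s=read_state(); im=np.asarray(viewer.get_image(n)); cv2.imwrite('pics/'+f,im[:,:,::-1]); return s,im
E
python3 - <<'E'
from h import *
print(read_state()); print(manip)
for n in ("scene","top","wrist"):
    snap(n,n+'0.png'); print(n,viewer.camera_params(n))
E
```

```text
pics
{'time': 0.0, 'joint_positions': array([ 1.04100794e+00,  1.50969677e-01,  1.43801641e+00, -5.20613197e-06,
        1.55380033e+00, -1.34004142e-01]), 'qvel': array([-1.84514175e-04, -3.36956683e-05,  2.95494717e-04,  1.22650987e-03,
       -2.77119978e-04, -1.05970365e-03]), 'tau': array([ 8.48886248e-04, -7.13043451e+01, -5.70877182e+01, -1.02739152e-04,
        8.66428338e-03, -5.13014936e-05]), 'position': array([0.22157865, 0.530328  , 0.23069204]), 'ee_rot': array([-3.14040890e+00, -1.54332418e-04,  2.74580841e+00]), 'ft_force': array([ 0.28555196,  0.262664  , -0.14611323]), 'moment': array([-2.83671767e-05,  2.86847421e-02,  8.27476033e-04]), 'grip_width': 0.08527689511614919}
<Robot object at 0x7f8ca1b67e00>
scene {'K': array([[477.69564076,   0.        , 315.64787807],
       [  0.        , 477.69564076, 236.19878762],
       [  0.        ,   0.        ,   1.        ]]), 'R': array([[ 0.74101526,  0.6713865 , -0.01168557],
       [ 0.56107569, -0.62863734, -0.53852499],
       [-0.3689044 ,  0.39249875, -0.8425285 ]]), 't': array([-0.34790756, -0.22299451,  1.1234
[... 206 characters left out ...]
6955, -0.00650786],
       [-0.98008363, -0.00292856, -0.19856362],
       [ 0.19853852,  0.00723335, -0.98006639]]), 't': array([4.84335588e-05, 4.51813873e-01, 8.70602591e-01])}
wrist {'K': array([[348.61736865,   0.        , 320.24116355],
       [  0.        , 348.61736865, 241.91313043],
       [  0.        ,   0.        ,   1.        ]]), 'hand_eye': array([[ 3.11140983e-04, -9.45755883e-01, -3.24877998e-01,
         8.47529985e-02],
       [ 9.99999311e-01,  6.61865997e-04, -9.69049592e-04,
         4.22420193e-04],
       [ 1.13151005e-03, -3.24877473e-01,  9.45755437e-01,
        -1.43034468e-01],
       [ 0.00000000e+00,  0.00000000e+00,  0.00000000e+00,
         1.00000000e+00]])}
```

View pics/scene0.png

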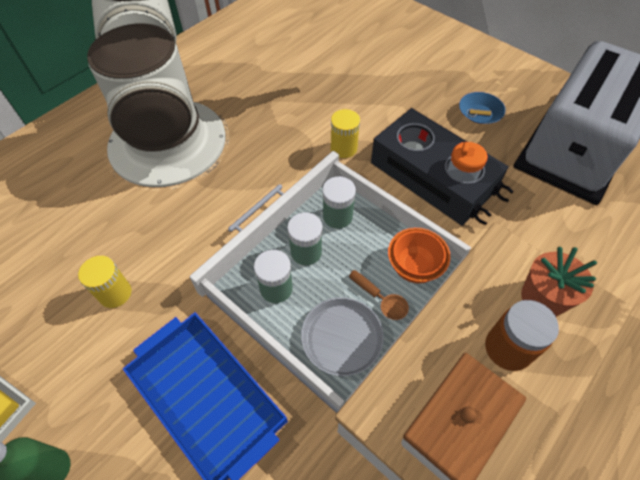

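View pics/top0.png

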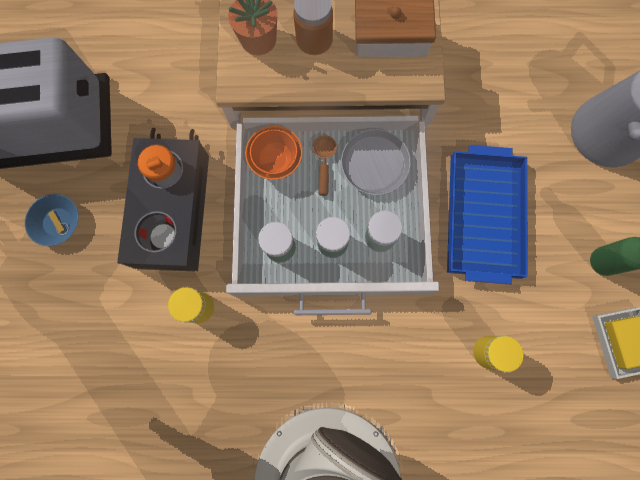

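View pics/wrist0.png

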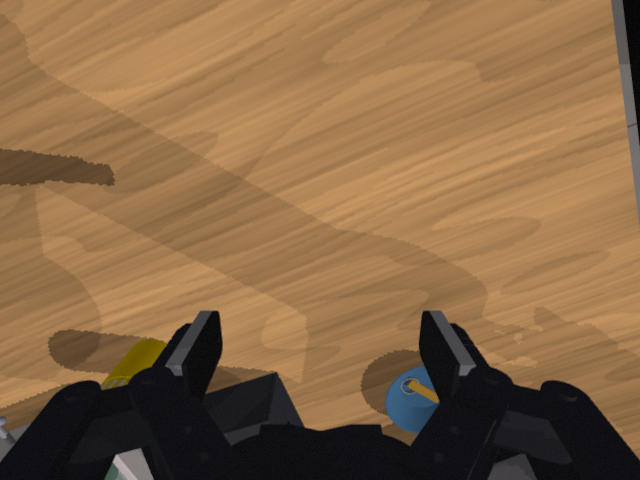

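The top view shows three white-lidded pots at about (276,240), (333,235) and (384,229). The free well is at (155,232), the tray at about (487,215), and the yellow look-alikes stand outside the drawer. I'll measure these more precisely.

Run:
```python
import cv2,numpy as np
a=cv2.imread('pics/top0.png'); b=cv2.imread('pics/scene0.png')
cv2.imwrite('pics/c1.png',cv2.resize(a[190:300,225:440],None,fx=3.6,fy=3.6,interpolation=cv2.INTER_CUBIC))
cv2.imwrite('pics/c2.png',cv2.resize(b[150:320,200:400],None,fx=3.5,fy=3.5,interpolation=cv2.INTER_CUBIC))
cv2.imwrite('pics/c3.png',cv2.resize(a[120:280,100:220],None,fx=3.6,fy=3.6,interpolation=cv2.INTER_CUBIC))
cv2.imwrite('pics/c4.png',cv2.resize(b[90:230,350:530],None,fx=4,fy=4,interpolation=cv2.INTER_CUBIC))
```

```text
(no output)
```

View pics/c1.png

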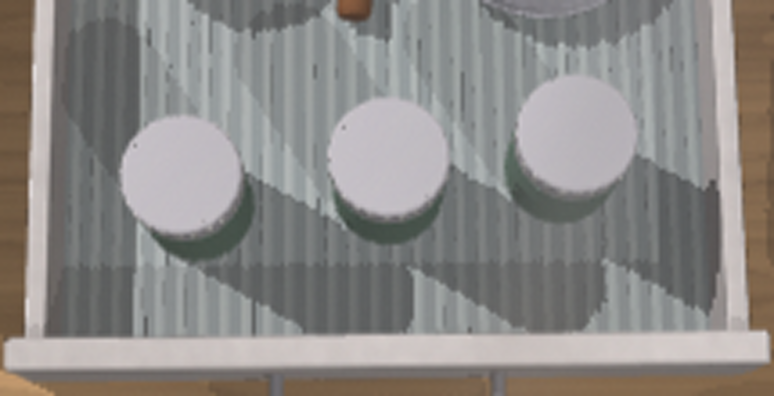

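View pics/c2.png

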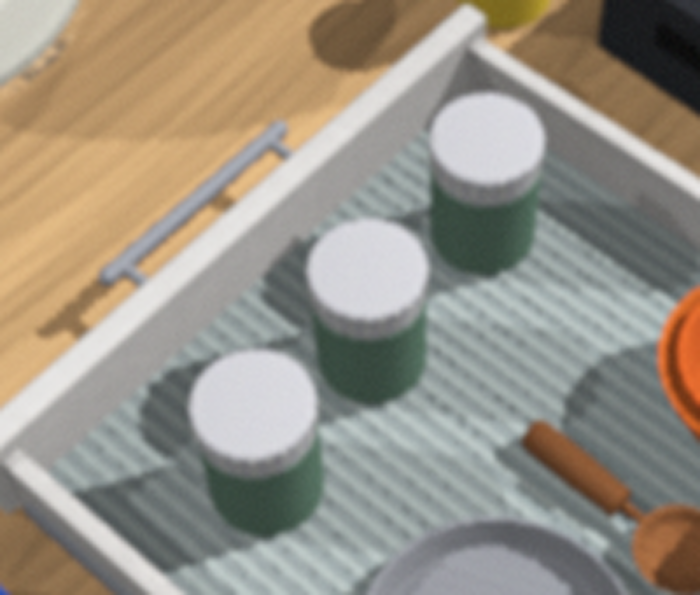

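View pics/c3.png

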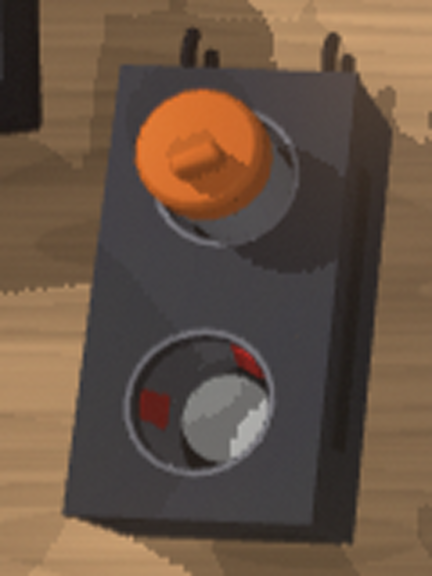

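View pics/c4.png

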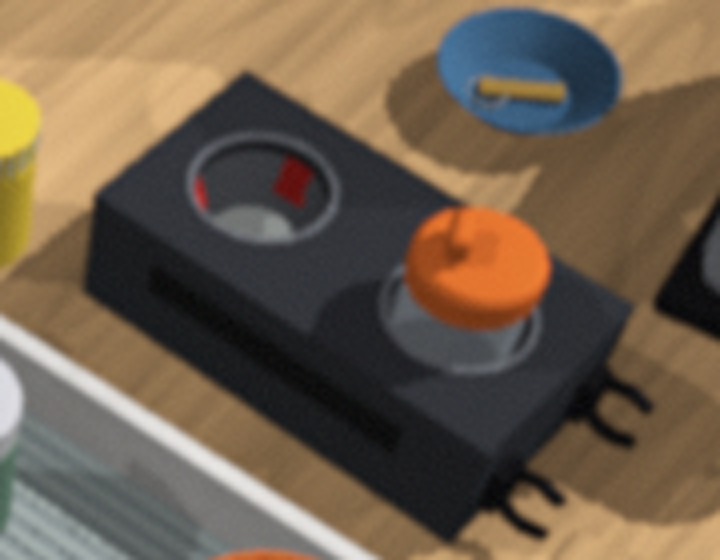

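```bash
cat >> h.py <<'E'
def ray(n,u,v):
    c=viewer.camera_params(n); d=c['R'].T@np.linalg.solve(c['K'],[u,v,1]); o=-c['R'].T@c['t']; return o,d/np.linalg.norm(d)
def onz(n,p,z):
    o,d=ray(n,*p); return o+d*(z-o[2])/d[2]
def tri(p,q):
    o1,d1=ray('top',*p);o2,d2=ray('scene',*q)
    A=np.array([d1,-d2]).T; s=np.linalg.lstsq(A,o2-o1,rcond=None)[0]
    a=o1+d1*s[0];b=o2+d2*s[1]; return (a+b)/2,np.linalg.norm(a-b)
def wray(s,u,v):
    from scipy.spatial.transform import Rotation as Ro
    c=viewer.camera_params('wrist'); H=c['hand_eye']; R=Ro.from_euler('xyz',s['ee_rot']).as_matrix()
    d=R@H[:3,:3]@np.linalg.solve(c['K'],[u,v,1]); o=R@H[:3,3]+s['position']; return o,d/np.linalg.norm(d)
E
python3 - <<'E'
from h import *
np.set_printoptions(precision=4,suppress=True)
for n,p,q in [('L',(275.5,238.6),(339.1,190)),('M',(333.1,233.9),(305.1,227.1)),('R',(385.3,227.5),(272.6,265.7)),('well',(155.3,231.7),(416,136.75))]:
    print(n,*tri(p,q))
a=cv2.imread('pics/top0.png'); 
for nm,f in (('top','top0'),('scene','scene0')):
    im=cv2.imread(f'pics/{f}.png'); h=cv2.cvtColor(im,cv2.COLOR_BGR2HSV)
    m=cv2.inRange(h,(105,180,60),(125,255,255)); cs,_=cv2.findContours(m,0,2); c=max(cs,key=cv2.contourArea)
    print(nm,cv2.minAreaRect(c),cv2.boxPoints(cv2.minAreaRect(c)))
cv2.imwrite('pics/c5.png',cv2.resize(a[135:295,430:550],None,fx=3.6,fy=3.6,interpolation=cv2.INTER_CUBIC))
b=cv2.imread('pics/scene0.png')
cv2.imwrite('pics/c6.png',cv2.resize(b[300:480,110:300],None,fx=3.2,fy=3.2,interpolation=cv2.INTER_CUBIC))
E
```

```text
L [0.4452 0.095  0.1022] 0.0002534237977858321
M [ 0.4545 -0.0106  0.1022] 0.0006932364294438719
R [ 0.4669 -0.1066  0.1022] 0.0010360123535632655
well [0.4626 0.3261 0.0792] 0.0001589588584464901
top ((486.99993896484375, 216.99996948242188), (129.99996948242188, 77.99998474121094), 90.0) [[447.9999 152.    ]
 [525.9999 152.    ]
 [525.9999 281.9999]
 [447.9999 281.9999]]
scene ((202.9488983154297, 399.5435791015625), (165.1009521484375, 101.97412109375), 49.53777313232422) [[110.5854 369.8242]
 [188.1707 303.6485]
 [295.3124 429.2629]
 [217.7271 495.4387]]
```

View pics/c5.png

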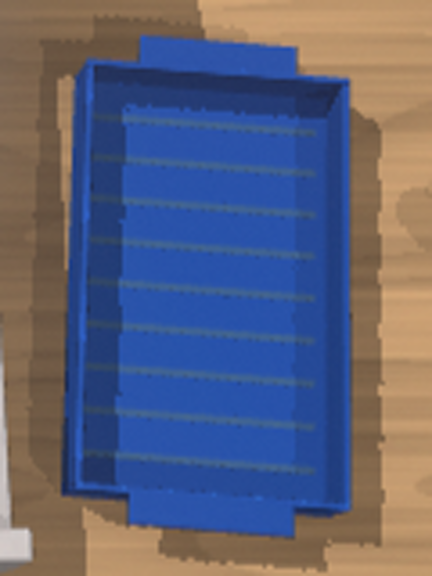

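View pics/c6.png

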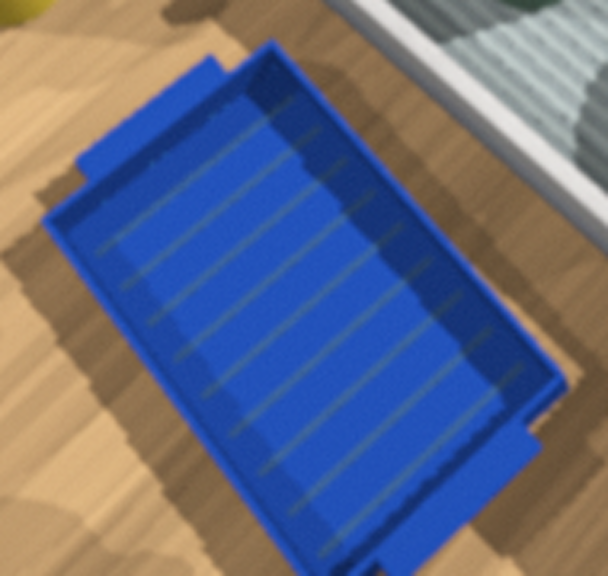

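Call:
arm_command --deltas '[[[0,0,-7.56,0,0,0,-0.74],[0,0,-7.56,0,0,0,-0.74],[0,0,-7.56,0,0,0,-0.74],[0,0,0,-2.48,-4.84,0,-0.74],[0,0,0,-2.48,-4.84,0,-0.74],[0,0,0,-2.48,-4.84,0,-0.74],[0,0,0,-2.48,-4.84,0,-0.74],[0,0,0,-2.48,-4.84,0,-0.74],[0,0,0,-2.48,-4.84,0,-0.74],[0,0,0,-2.48,-4.84,0,-0.74],[0,0,0,-2.48,-4.84,0,-0.74],[0,0,0,-2.48,-4.84,0,-0.74]]]' --force 50

```text
time: 1.65
position: [0.4453, 0.0932, 0.2313]
ee_rot: [3.142, 0.0, 3.142]
ft_force: [0.6, 0.9, 0.3]
grip_width: 0.0743
```

Run:
```python
from h import *
np.set_printoptions(precision=4,suppress=True)
s,im=snap('wrist','w1.png'); print(s)
# tray rim corners
for p in [(90,62),(349,80),(347,512),(68,494)]:
    print(onz('top',(p[0]/3.6+430,p[1]/3.6+135),0.033))
for p in [(273,43),(45,220),(565,378)]:
    print('sc',onz('scene',(p[0]/3.2+110,p[1]/3.2+300),0.033))
```

```text
{'time': 1.65, 'joint_positions': array([ 0.0366, -0.1035,  1.697 ,  0.    ,  1.5479, -1.5341]), 'qvel': array([-0.9108,  0.2044, -0.1801,  0.0021, -0.0263, -0.906 ]), 'tau': array([ 10.8764, -52.0232, -54.273 ,  -0.2082,   0.4513,   2.9217]), 'position': array([0.4453, 0.0932, 0.2313]), 'ee_rot': array([3.1416, 0.0002, 3.1415]), 'ft_force': array([0.5882, 0.9479, 0.3142]), 'moment': array([ 0.0012, -0.0109, -0.0325]), 'grip_width': 0.0743083727375758}
[ 0.6424 -0.2622  0.033 ]
[ 0.6317 -0.4091  0.033 ]
[ 0.3841 -0.3881  0.033 ]
[ 0.3934 -0.2378  0.033 ]
sc [ 0.4014 -0.2439  0.033 ]
sc [ 0.3893 -0.3885  0.033 ]
sc [ 0.6463 -0.263   0.033 ]
```

View pics/w1.png

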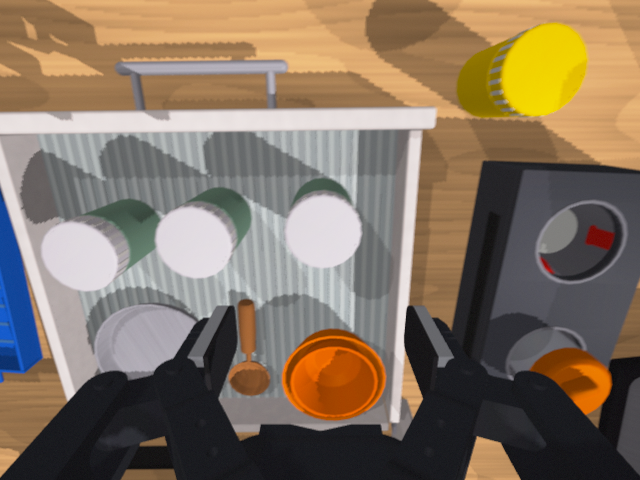

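The wrist view shows the three lids at about (80,255), (197,240) and (324,230), and the free well at (580,242). The arm was still settling when I took it, so I'll hold still and take a new picture.

Call:
arm_command --deltas '[[[0,0,0,0,0,0,-0.74],[0,0,0,0,0,0,-0.74],[0,0,0,0,0,0,-0.74]]]'

```text
time: 2.08
position: [0.4446, 0.0958, 0.2314]
ee_rot: [3.142, 0.0, -3.14]
ft_force: [0.0, 0.2, 0.1]
grip_width: 0.0741
```

Run:
```python
from h import *
np.set_printoptions(precision=4,suppress=True)
s,im=snap('wrist','w2.png'); print(s['position'],s['ee_rot'],s['ft_force'],s['qvel'])
h=cv2.cvtColor(im,cv2.COLOR_RGB2HSV)
m=cv2.inRange(h,(0,0,185),(179,40,255)); m[:150]=0
cs,_=cv2.findContours(cv2.morphologyEx(m,cv2.MORPH_OPEN,np.ones((5,5))),0,2)
for c in cs:
    if cv2.contourArea(c)<1500: continue
    e=cv2.fitEllipse(cv2.convexHull(c)); o,d=wray(s,*e[0]); print(e,o+d*(.106-o[2])/d[2])
cv2.imwrite('pics/w2c.png',cv2.resize(im[180:300,20:380,::-1],None,fx=2.2,fy=2.2,interpolation=cv2.INTER_CUBIC))
cv2.imwrite('pics/w2d.png',cv2.resize(im[160:310,480:640,::-1],None,fx=4,fy=4,interpolation=cv2.INTER_CUBIC))
```

```text
[0.4446 0.0958 0.2314] [ 3.1416  0.0001 -3.14  ] [0.0206 0.2319 0.0839] [ 0.0014  0.0013 -0.0007  0.001  -0.001  -0.0028]
((77.17084503173828, 256.6680603027344), (63.87253952026367, 82.11875915527344), 122.4803237915039) [ 0.4655 -0.1045  0.106 ]
((191.18011474609375, 243.28675842285156), (70.05865478515625, 79.63358306884766), 119.24967193603516) [ 0.4536 -0.0089  0.106 ]
((323.0140075683594, 249.87539672851562), (79.62625122070312, 115.90299987792969), 172.6260528564453) [0.459  0.0986 0.106 ]
((29.260704040527344, 263.8006286621094), (13.30109977722168, 355.6167907714844), 163.21304321289062) [ 0.472  -0.1459  0.106 ]
((406.97625732421875, 223.7042236328125), (11.975439071655273, 492.9405517578125), 4.154025554656982) [0.4366 0.1657 0.106 ]
```

View pics/w2c.png

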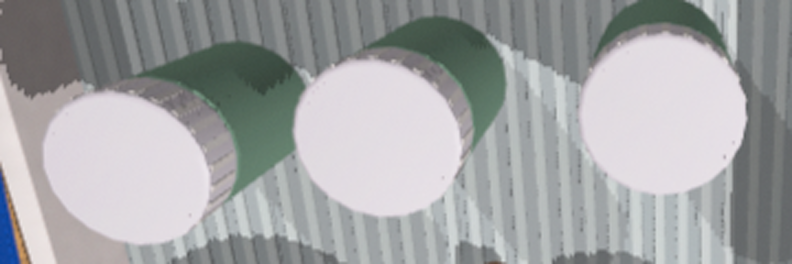

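View pics/w2d.png

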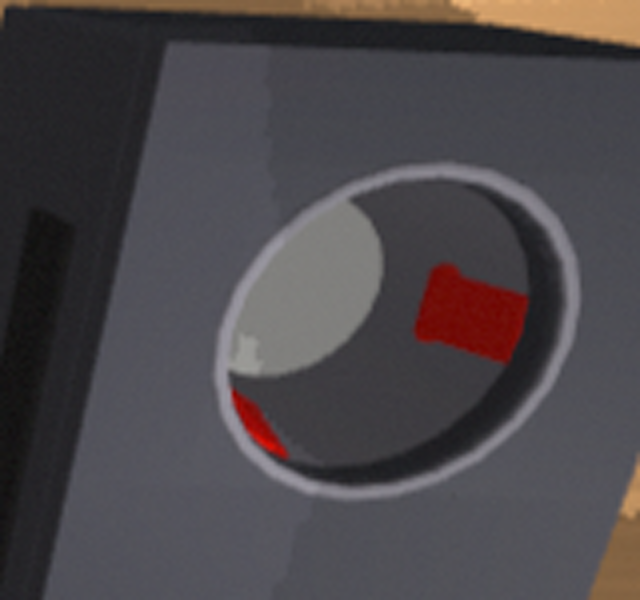

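Run:
```python
from h import *
np.set_printoptions(precision=4,suppress=True)
s=read_state()
for p,z in [((321.8,230.9),.106),((193.2,242.3),.106),((78.2,255.5),.106),((579.25,242.75),.08)]:
    o,d=wray(s,*p); print(o+d*(z-o[2])/d[2])
print(s['time'])
for p,z in [((275.5,238.6),.106),((333.1,233.9),.106),((385.3,227.5),.106)]: print(onz('top',p,z))
```

```text
[0.4428 0.0976 0.106 ]
[ 0.4527 -0.0072  0.106 ]
[ 0.4645 -0.1035  0.106 ]
[0.4613 0.3275 0.08  ]
2.125
[0.4443 0.0945 0.106 ]
[ 0.4534 -0.0108  0.106 ]
[ 0.4657 -0.1066  0.106 ]
```

Call:
arm_command --deltas '[[[0,0,0,0,0,6,-0.74],[0,0,0,0,0,5,-0.74],[0,0,0,0,0,3,-0.74],[0,0,0,0,0,1.5,-0.74],[0,0,0,0,0,0.8,-0.74],[0,0,0,0,0,0,-0.74],[0,0,0,0,0,0,1],[0,0,0,0,0,0,1],[0,0,0,0,0,0,1]]]' --force 40

```text
time: 3.25
position: [0.4456, 0.0951, 0.0695]
ee_rot: [3.141, 0.002, 3.142]
ft_force: [-1.4, 2.4, 6.9]
grip_width: 0.0607
```

Run:
```python
from h import *
print(read_state()); snap('scene','s1.png')
```

```text
{'time': 3.25, 'joint_positions': array([ 4.06794986e-02,  1.73287501e-02,  1.92306433e+00,  1.90767888e-04,
        1.19927882e+00, -1.53015942e+00]), 'qvel': array([-0.00106763, -0.0008755 ,  0.00093755, -0.00031777, -0.00125039,
        0.00021417]), 'tau': array([-9.87942964e-01, -4.91312385e+01, -4.80728710e+01, -5.58270067e-01,
       -3.92014207e-01, -2.91360629e-02]), 'position': array([0.44555998, 0.09505612, 0.06947742]), 'ee_rot': array([3.14133688e+00, 1.91193735e-03, 3.14156592e+00]), 'ft_force': array([-1.40932006,  2.36676984,  6.91037437]), 'moment': array([ 0.24939294,  0.19056573, -0.05849269]), 'grip_width': 0.06068555085936506}
```

View pics/s1.png

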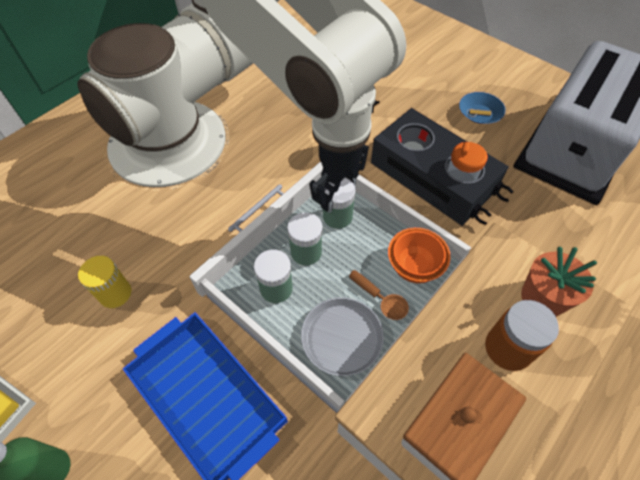

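Call:
arm_command --deltas '[[[0,0,0,0,0,-0.4,1],[0,0,0,0,0,-0.6,1],[0,0,0,0,0,-0.6,1],[0,0,0,0,0,-0.4,1],[0,0,0,0,0,0,1],[0,0,0,0,0,0,1],[0,0,0,0,0,0,1],[0,0,0,0,0,0,1]]]'

```text
time: 4.3
position: [0.4448, 0.0949, 0.0882]
ee_rot: [-3.141, -0.0, 3.142]
ft_force: [-1.1, 0.9, -1.2]
grip_width: 0.0608
```

Call:
arm_command --deltas '[[[0,0,0,0,0,0,1],[0,0,0,0,0,0,1]]]'

```text
time: 4.55
position: [0.4449, 0.0949, 0.0883]
ee_rot: [-3.141, -0.0, 3.142]
ft_force: [-0.2, -0.1, -0.3]
grip_width: 0.0611
```

Run:
```python
from h import *
s=read_state();print(s['ft_force'],s['position'],s['moment']); snap('scene','s2.png')
```

```text
[-0.24270403 -0.10964523 -0.3146641 ] [0.44490462 0.09489282 0.08827605] [-0.01240756 -0.0259847  -0.02396939]
```

View pics/s2.png

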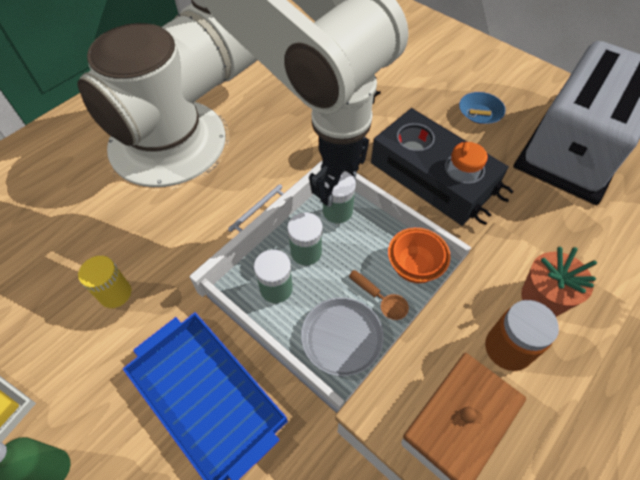

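Call:
arm_command --deltas '[[[0,0,0,0,0,0,1]]]'

```text
time: 4.72
position: [0.4449, 0.0949, 0.0883]
ee_rot: [-3.142, 0.0, -3.142]
ft_force: [0.2, -0.2, -0.8]
grip_width: 0.061
```

Call:
arm_command --deltas '[[[0,0,0,0,0,0,1]]]'

```text
time: 4.85
position: [0.4449, 0.0949, 0.0883]
ee_rot: [-3.141, -0.0, -3.142]
ft_force: [-0.0, -0.0, -0.8]
grip_width: 0.0607
```

Run:
```python
from h import *
for i in range(6):
    s=read_state();print(s['time'],s['ft_force'],s['tau'][1:3])
    viewer.get_image('top')
a=cv2.imread('pics/s1.png');b=cv2.imread('pics/s2.png')
cv2.imwrite('pics/d1.png',cv2.resize(np.hstack([a[140:240,290:390],b[140:240,290:390]]),None,fx=4,fy=4))
```

```text
4.85 [-0.03664493 -0.02897494 -0.83066361] [-51.57574296 -51.92093253]
4.9 [ 0.50681632 -0.07071805 -1.08465118] [-51.57973409 -51.92198038]
4.95 [ 0.29396128  0.29617995 -0.1812838 ] [-51.57990932 -51.92111492]
5.0 [ 0.67975658 -0.98524502 -1.03471597] [-51.57971263 -51.92243099]
5.05 [ 0.29825117  0.4678897  -0.44089429] [-51.58132553 -51.92247391]
5.1 [ 0.45358905 -0.85841508 -0.54331517] [-51.58186555 -51.92231655]
```

View pics/d1.png

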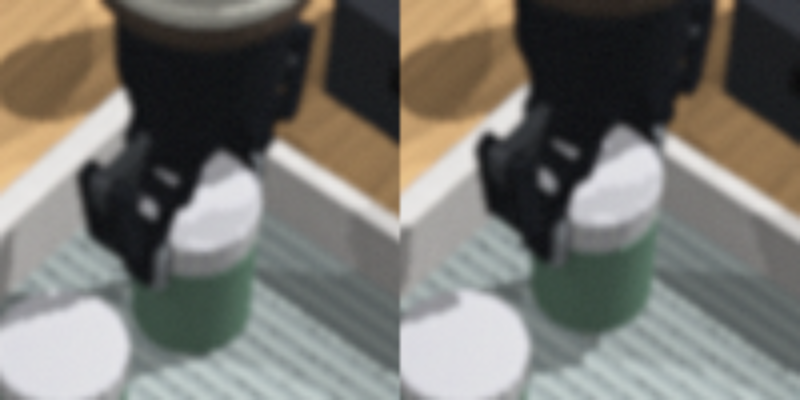

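The lifted pot reads about -0.7 N (roughly 75 g), so L is empty. I'll lower it back gently.

Call:
arm_command --deltas '[[[0,0,0,0,0,0.6,1],[0,0,0,0,0,0.6,1],[0,0,0,0,0,0.4,1],[0,0,0,0,0,0.25,1],[0,0,0,0,0,0,1],[0,0,0,0,0,0,-0.74],[0,0,0,0,0,0,-0.74],[0,0,0,0,0,0,-0.74]]]'

```text
time: 6.15
position: [0.4449, 0.0949, 0.0698]
ee_rot: [-3.142, -0.0, -3.142]
ft_force: [-0.4, -0.5, 0.1]
grip_width: 0.0743
```

Call:
arm_command --deltas '[[[0,0,0,0,0,-2.7,-0.74],[0,0,0,0,0,-3,-0.74],[0,0,0,-0.2,-3,0,-0.74],[0,0,0,-0.4,-4.4,0,-0.74],[0,0,0,-0.3,-3,0,-0.74],[0,0,0,0,0,0,-0.74],[0,0,0,0,0,3,-0.74],[0,0,0,0,0,2,-0.74],[0,0,0,0,0,0.7,-0.74],[0,0,0,0,0,0,1],[0,0,0,0,0,0,1],[0,0,0,0,0,0,1]]]'

```text
time: 7.65
position: [0.4542, -0.0091, 0.0704]
ee_rot: [-3.141, 0.001, -3.141]
ft_force: [1.2, -0.5, -1.0]
grip_width: 0.0621
```

Call:
arm_command --deltas '[[[0,0,0,0,0,-0.4,1],[0,0,0,0,0,-0.6,1],[0,0,0,0,0,-0.6,1],[0,0,0,0,0,-0.4,1],[0,0,0,0,0,0,1],[0,0,0,0,0,0,1],[0,0,0,0,0,0,1],[0,0,0,0,0,0,1],[0,0,0,0,0,0,1]]]'

```text
time: 8.78
position: [0.4539, -0.0091, 0.0897]
ee_rot: [-3.142, -0.0, 3.142]
ft_force: [-0.1, 0.4, -1.5]
grip_width: 0.0615
```

Run:
```python
from h import *
f=[]
for i in range(6):
    s=read_state();f.append(s['ft_force']); snap('scene','s3.png')
print(s['time'],np.mean(f,0),np.std(f,0),s['position'],s['grip_width'])
```

```text
9.025 [-0.16509502  0.06444781 -1.20178075] [0.32909012 0.5597096  0.399574  ] [ 0.45390289 -0.00909052  0.08979339] 0.061518304728814095
```

View pics/s3.png

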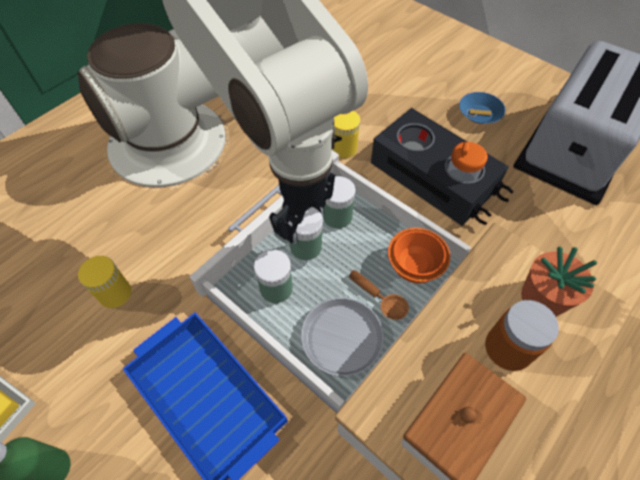

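Run:
```python
from h import *
f=[]
for i in range(12):
    viewer.get_image('top'); s=read_state();f.append(s['ft_force'])
print(s['time'],np.mean(f,0),np.std(f,0))
a=cv2.imread('pics/s3.png')
cv2.imwrite('pics/d2.png',cv2.resize(a[150:290,240:380],None,fx=4,fy=4))
```

```text
9.675 [-0.13389892  0.16533039 -0.47850396] [0.57060377 0.44999542 0.55926697]
```

View pics/d2.png

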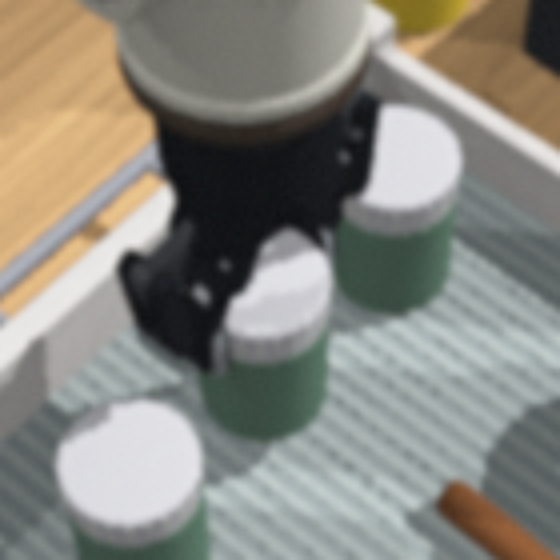

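M averages about -0.7 N over 18 readings, so it is empty too. I'll set it back and go to R.

Call:
arm_command --deltas '[[[0,0,0,0,0,0.6,1],[0,0,0,0,0,0.6,1],[0,0,0,0,0,0.4,1],[0,0,0,0,0,0.3,1],[0,0,0,0,0,0,1],[0,0,0,0,0,0,-0.74],[0,0,0,0,0,0,-0.74],[0,0,0,0,0,0,-0.74]]]'

```text
time: 10.68
position: [0.454, -0.0091, 0.0709]
ee_rot: [-3.141, 0.0, -3.142]
ft_force: [0.5, 0.1, 0.1]
grip_width: 0.0743
```

Call:
arm_command --deltas '[[[0,0,0,0,0,-2.7,-0.74],[0,0,0,0,0,-3,-0.74],[0,0,0,-0.36,-2.8,0,-0.74],[0,0,0,-0.4,-4,0,-0.74],[0,0,0,-0.4,-2.8,0,-0.74],[0,0,0,0,0,0,-0.74],[0,0,0,0,0,3,-0.74],[0,0,0,0,0,2,-0.74],[0,0,0,0,0,0.7,-0.74],[0,0,0,0,0,0,1],[0,0,0,0,0,0,1],[0,0,0,0,0,0,1]]]' --force 50

```text
time: 12.18
position: [0.4657, -0.105, 0.0713]
ee_rot: [-3.141, 0.001, -3.141]
ft_force: [0.1, -1.3, -3.1]
grip_width: 0.0615
```

Call:
arm_command --deltas '[[[0,0,0,0,0,-0.4,1],[0,0,0,0,0,-0.6,1],[0,0,0,0,0,-0.6,1],[0,0,0,0,0,-0.4,1],[0,0,0,0,0,0,1],[0,0,0,0,0,0,1],[0,0,0,0,0,0,1],[0,0,0,0,0,0,1],[0,0,0,0,0,0,1]]]'

```text
time: 13.3
position: [0.4655, -0.1051, 0.0907]
ee_rot: [-3.142, -0.0, -3.142]
ft_force: [0.3, -0.8, -2.7]
grip_width: 0.062
```

Run:
```python
from h import *
f=[]
for i in range(10):
    s=read_state();f.append(s['ft_force']); snap('scene','s4.png')
snap('top','t4.png')
print(s['time'],np.mean(f,0),np.std(f,0),s['position'],s['grip_width'])
```

```text
13.75 [-0.23287745 -0.0683426  -2.90048142] [0.43401334 0.53397264 0.23905307] [ 0.46552632 -0.10507032  0.09081131] 0.06136909114125217
```

View pics/s4.png

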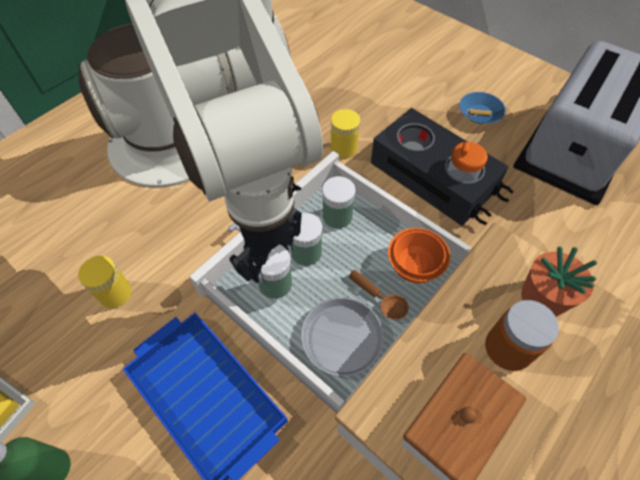

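R reads -2.9 N (roughly 295 g), so it is the packed pot. I'll carry it to above the free well.

Call:
arm_command --deltas '[[[0,0,0,0,0,-1.5,1],[0,0,0,0,0,-2.5,1],[0,0,0,0,0,-3,1],[0,0,0,0,0,-2.5,1],[0,0,0,0,0,-1.5,1]]]' --force 70

```text
time: 14.48
position: [0.4658, -0.1052, 0.2029]
ee_rot: [-3.141, 0.002, -3.142]
ft_force: [-0.2, -0.1, -3.8]
grip_width: 0.0607
```

Call:
arm_command --deltas '[[[0,0,0,0,2.5,0,1],[0,0,0,0,4,0,1],[0,0,0,0.05,5,0,1],[0,0,0,0.05,5.5,0,1],[0,0,0,0.05,5.5,0,1],[0,0,0,0.05,5.5,0,1],[0,0,0,0.05,5,0,1],[0,0,0,0.1,4,0,1],[0,0,0,0,3.2,0,1],[0,0,0,0,2,0,1],[0,0,0,0,1,0,1],[0,0,0,0,0,0,1]]]'

```text
time: 15.98
position: [0.4621, 0.3267, 0.2007]
ee_rot: [-3.141, -0.0, -3.141]
ft_force: [-1.0, 0.3, -3.5]
grip_width: 0.0607
```

Run:
```python
from h import *
s,_=snap('scene','s5.png');snap('wrist','w5.png');snap('top','t5.png')
print(s['time'],s['position'],s['ee_rot'],s['ft_force'],s['grip_width'])
a=cv2.imread('pics/s5.png')
cv2.imwrite('pics/d5.png',cv2.resize(a[30:230,330:530],None,fx=3.5,fy=3.5))
```

```text
15.975 [0.46207629 0.32672874 0.20070859] [-3.14120520e+00 -2.25309129e-04 -3.14140487e+00] [-1.0236291   0.26949853 -3.51032773] 0.06074204141415081
```

View pics/d5.png

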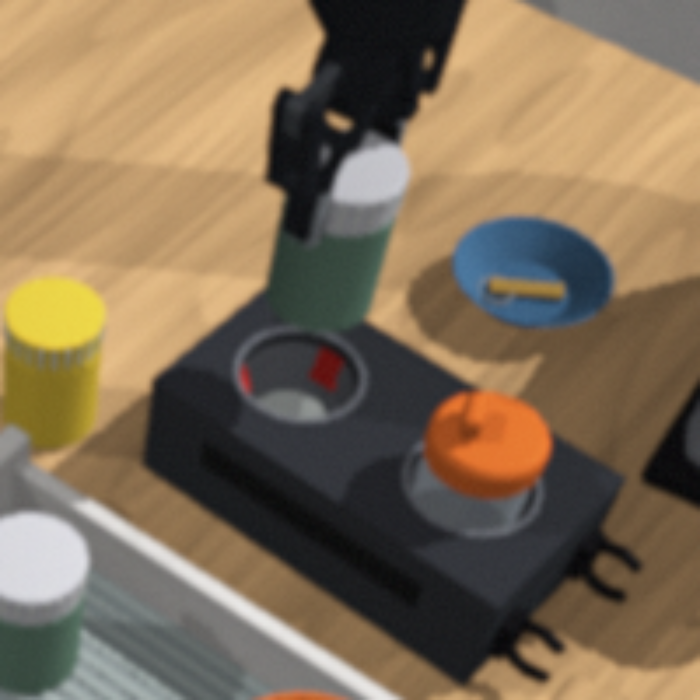

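View pics/w5.png

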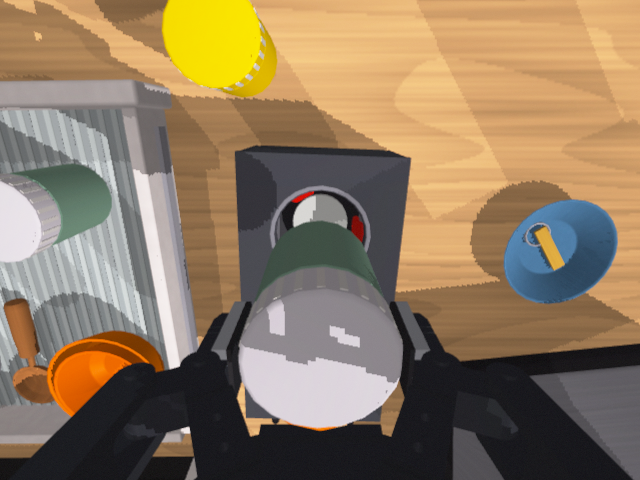

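View pics/t5.png

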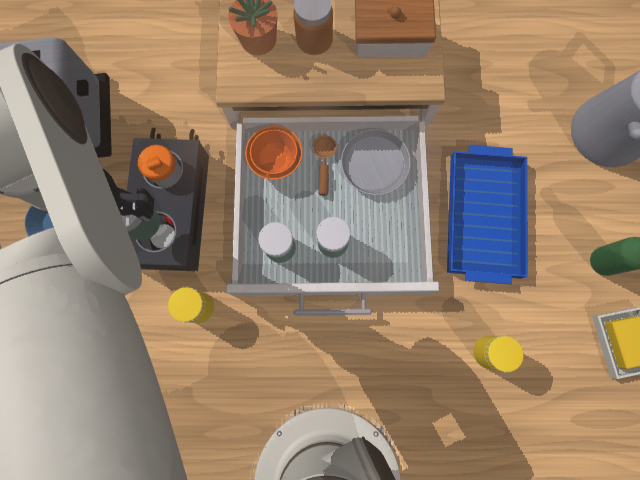

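Run:
```python
from h import *
np.set_printoptions(precision=4,suppress=True)
a=cv2.imread('pics/w5.png')
cv2.imwrite('pics/d6.png',cv2.resize(a[170:290,250:400],None,fx=5,fy=5,interpolation=cv2.INTER_CUBIC))
```

```text
(no output)
```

View pics/d6.png

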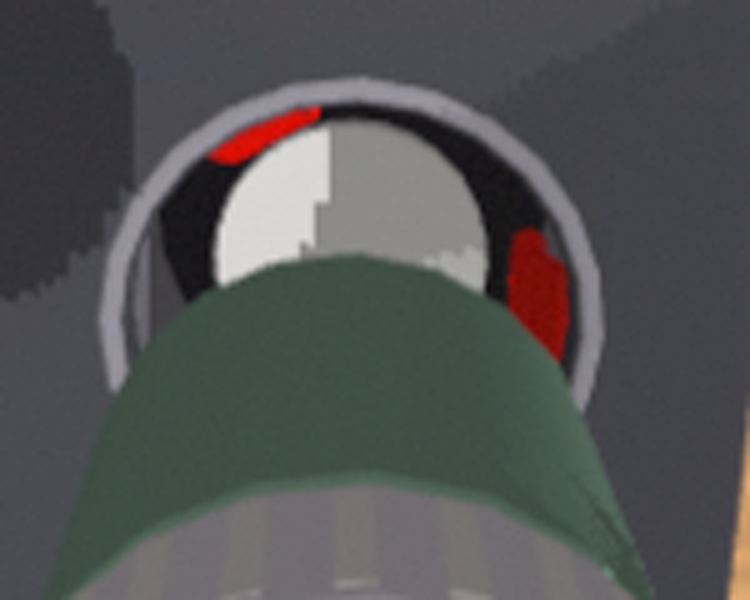

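Run:
```python
from h import *
from scipy.optimize import least_squares
np.set_printoptions(precision=4,suppress=True)
s=read_state()
def P(pts,z):
    r=[]
    for u,v in pts:
        o,d=wray(s,u/5+250,v/5+170); r.append((o+d*(z-o[2])/d[2])[:2])
    return np.array(r)
def fit(q,r0=None):
    f=lambda p: np.hypot(*(q-p[:2]).T)-(p[2] if r0 is None else r0)
    o=least_squares(f,[*q.mean(0),.035] if r0 is None else q.mean(0)+[.02,0]); return o.x,f(o.x)
print(fit(P([(350,76),(103,318),(602,320),(128,210),(215,115),(500,115),(573,205)],.08)))
# pot's bottom
print(fit(P([(350,256),(270,267),(190,302),(430,265),(505,300)],s['position'][2]-.0593),.031))
# lid circle top in full wrist px: left 239, right 404, bottom 427
print(P([((321.5-250)*5,(350-170)*5)],s['position'][2]-.0593+.094))
print(s['position'],s['time'])
```

```text
(array([0.462 , 0.3268, 0.0396]), array([-0.0002,  0.0001, -0.    , -0.    , -0.0001,  0.0006, -0.0003]))
(array([0.4645, 0.3265]), array([-0.0004, -0.0003,  0.0005,  0.    ,  0.0003]))
[[0.4568 0.3273]]
[0.4622 0.3261 0.2009] 16.125
```

Run:
```python
from h import *
np.set_printoptions(precision=4,suppress=True)
a=cv2.imread('pics/s5.png').astype(int)
g=(a[:,:,1]-a[:,:,2]>10)&(a[:,:,1]-a[:,:,0]>0)
for v in range(90,128,3):
    c=np.where(g[v,395:460])[0]+395
    print(v,c.min() if len(c) else None,c.max() if len(c) else None,len(c))
b=cv2.imread('pics/w5.png')
cv2.imwrite('pics/d7.png',cv2.resize(b[260:440,220:420],None,fx=3.5,fy=3.5,interpolation=cv2.INTER_CUBIC))
C=viewer.camera_params('scene')
def pr(X):
    p=C['K']@(C['R']@np.array(X)+C['t']); return p[:2]/p[2]
print(pr([.4622,.3261,.143]),pr([.4622,.3261,.205]),pr([.457,.3261,.235]),pr([.4645,.3265,.1415]))
```

```text
90 None None 0
93 441 441 1
96 436 440 5
99 410 439 24
102 410 438 29
105 409 438 30
108 408 437 30
111 408 436 29
114 406 435 30
117 408 434 27
120 410 433 24
123 416 430 15
126 None None 0
[421.0147 114.0141] [426.6936  89.4261] [427.3554  75.2554] [421.9413 115.0048]
```

View pics/d7.png

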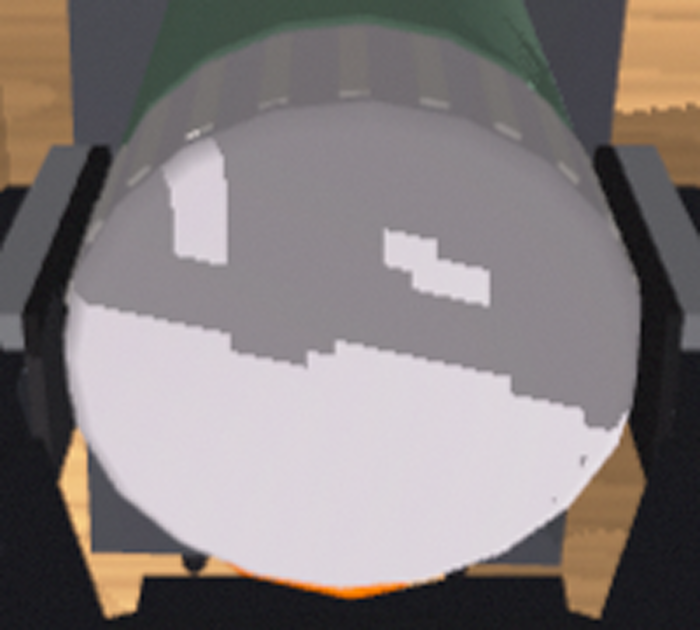

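The pot is centred over the well: well (0.462, 0.327), TCP (0.462, 0.326). I'll lower it to just inside the mouth.

Call:
arm_command --deltas '[[[0,0,0,0,0,1.5,1],[0,0,0,0,0,2,1],[0,0,0,0,0.05,1.3,1],[0,0,0,0,0,0.9,1],[0,0,0,0,0,0.6,1],[0,0,0,0,0,0.4,1],[0,0,0,0,0,0.2,1],[0,0,0,0,0,0,1]]]'

```text
time: 17.12
position: [0.462, 0.3275, 0.1319]
ee_rot: [3.142, 0.0, -3.142]
ft_force: [0.0, 0.2, -1.9]
grip_width: 0.061
```

Run:
```python
from h import *
s,_=snap('scene','s7.png')
print(s['time'],s['position'],s['ee_rot'],s['ft_force'],s['moment'],s['grip_width'])
a=cv2.imread('pics/s7.png')
cv2.imwrite('pics/d8.png',cv2.resize(a[50:190,360:500],None,fx=5,fy=5,interpolation=cv2.INTER_CUBIC))
```

```text
17.125 [0.46204844 0.32747387 0.13191501] [ 3.14154800e+00  1.80915312e-04 -3.14152452e+00] [ 0.03905235  0.21083752 -1.92440657] [-0.0520326   0.01078113 -0.051406  ] 0.06099983161873892
```

View pics/d8.png

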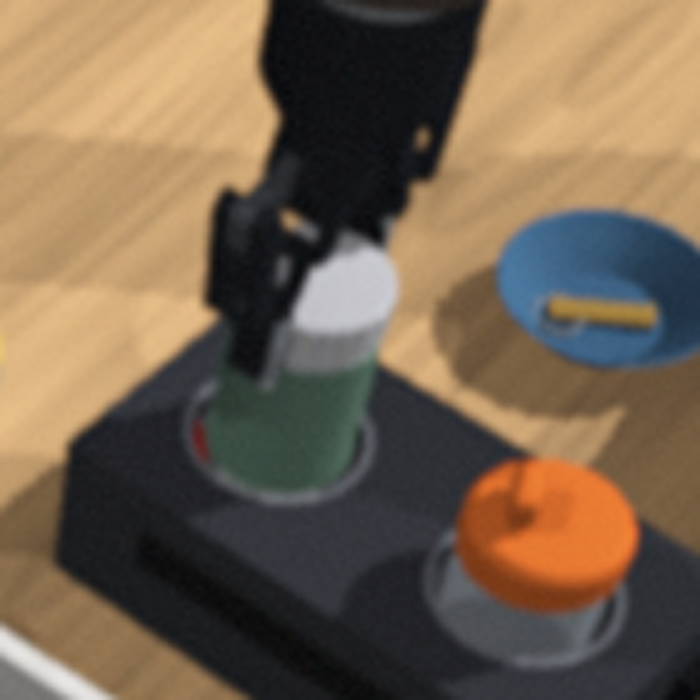

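Call:
arm_command --deltas '[[[0,0,0,0,0,0.2,1],[0,0,0,0,0,0.2,1],[0,0,0,0,0,0.2,1],[0,0,0,0,0,0.2,1],[0,0,0,0,0,0.15,1]]]'

```text
time: 17.8
position: [0.462, 0.3274, 0.1222]
ee_rot: [-3.141, -0.0, -3.142]
ft_force: [-0.7, -1.1, -0.7]
grip_width: 0.0608
```

Call:
arm_command --deltas '[[[0,0,0,0,0,0.2,1],[0,0,0,0,0,0.2,1],[0,0,0,0,0,0.2,1]]]'

```text
time: 18.18
position: [0.4621, 0.3275, 0.1164]
ee_rot: [3.141, 0.0, -3.142]
ft_force: [-0.7, -1.1, 3.3]
grip_width: 0.0611
```

Call:
arm_command --deltas '[[[0,0,0,0,0,0.2,1],[0,0,0,0,0,0.2,1],[0,0,0,0,0,0.1,1]]]'

```text
time: 18.55
position: [0.4622, 0.3275, 0.1115]
ee_rot: [3.141, 0.0, 3.142]
ft_force: [0.3, -1.3, 5.5]
grip_width: 0.0609
```

Call:
arm_command --deltas '[[[0,0,0,0,0,0.1,1],[0,0,0,0,0,0.1,1]]]'

```text
time: 18.8
position: [0.462, 0.3274, 0.1091]
ee_rot: [-3.142, -0.0, -3.142]
ft_force: [-0.7, 0.5, 1.7]
grip_width: 0.061
```

Call:
arm_command --deltas '[[[0,0,0,0,0,0.1,1]]]'

```text
time: 18.92
position: [0.462, 0.3274, 0.1082]
ee_rot: [-3.141, -0.0, -3.142]
ft_force: [-0.9, 0.5, 3.2]
grip_width: 0.0612
```

Call:
arm_command --deltas '[[[0,0,0,0,0,0.1,1]]]'

```text
time: 19.05
position: [0.4621, 0.3274, 0.1073]
ee_rot: [-3.142, 0.0, -3.142]
ft_force: [-0.4, -0.9, 4.5]
grip_width: 0.061
```

Call:
arm_command --deltas '[[[0,0,0,0,0,0.1,1]]]'

```text
time: 19.18
position: [0.462, 0.3274, 0.1063]
ee_rot: [3.142, 0.0, -3.142]
ft_force: [-0.3, 0.1, 3.7]
grip_width: 0.0611
```

Call:
arm_command --deltas '[[[0,0,0,0,0,0.1,1]]]'

```text
time: 19.3
position: [0.462, 0.3274, 0.1052]
ee_rot: [-3.141, -0.0, -3.142]
ft_force: [-0.6, -0.6, 1.8]
grip_width: 0.0607
```

Call:
arm_command --deltas '[[[0,0,0,0,0,0.1,1]]]'

```text
time: 19.42
position: [0.462, 0.3274, 0.1041]
ee_rot: [-3.141, -0.0, -3.142]
ft_force: [-0.3, -1.0, 2.5]
grip_width: 0.0607
```

Call:
arm_command --deltas '[[[0,0,0,0,0,0.1,1]]]'

```text
time: 19.55
position: [0.462, 0.3274, 0.1032]
ee_rot: [-3.141, -0.0, -3.142]
ft_force: [-0.6, -0.5, 3.1]
grip_width: 0.0609
```

Call:
arm_command --deltas '[[[0,0,0,0,0,0.1,1]]]'

```text
time: 19.68
position: [0.462, 0.3274, 0.1022]
ee_rot: [-3.141, -0.0, -3.142]
ft_force: [-0.9, 0.3, 4.2]
grip_width: 0.061
```

Call:
arm_command --deltas '[[[0,0,0,0,0,0.1,1]]]'

```text
time: 19.8
position: [0.462, 0.3274, 0.1012]
ee_rot: [-3.142, -0.0, -3.142]
ft_force: [-1.6, 0.0, 2.9]
grip_width: 0.0611
```

Call:
arm_command --deltas '[[[0,0,0,0,0,0.1,1]]]'

```text
time: 19.92
position: [0.462, 0.3274, 0.1002]
ee_rot: [-3.141, 0.0, -3.142]
ft_force: [-0.2, 0.2, 2.6]
grip_width: 0.0611
```

Call:
arm_command --deltas '[[[0,0,0,0,0,0.1,1]]]'

```text
time: 20.05
position: [0.462, 0.3274, 0.0992]
ee_rot: [-3.141, -0.0, -3.142]
ft_force: [-0.9, -0.3, 3.2]
grip_width: 0.0612
```

Call:
arm_command --deltas '[[[0,0,0,0,0,0.1,1]]]'

```text
time: 20.18
position: [0.4621, 0.3275, 0.0984]
ee_rot: [3.142, 0.0, -3.142]
ft_force: [-1.4, -0.2, 6.6]
grip_width: 0.061
```

Call:
arm_command --deltas '[[[0,0,0,0,0,0.1,1]]]'

```text
time: 20.3
position: [0.4622, 0.3276, 0.0976]
ee_rot: [3.141, 0.001, -3.141]
ft_force: [-1.8, -1.4, 9.0]
grip_width: 0.061
```

Call:
arm_command --deltas '[[[0,0,0,0,0,0.05,1]]]'

```text
time: 20.42
position: [0.4622, 0.3276, 0.0973]
ee_rot: [3.141, 0.001, -3.142]
ft_force: [-1.0, -2.1, 9.7]
grip_width: 0.0608
```

Call:
arm_command --deltas '[[[0,0,0,0,0,0,1]]]'

```text
time: 20.55
position: [0.4622, 0.3276, 0.0973]
ee_rot: [3.141, 0.001, -3.142]
ft_force: [-1.3, -0.6, 8.1]
grip_width: 0.0613
```

Call:
arm_command --deltas '[[[0,0,0,0,0,0,-0.74],[0,0,0,0,0,0,-0.74],[0,0,0,0,0,0,-0.74],[0,0,0,0,0,-1,-0.74],[0,0,0,0,0,-3,-0.74],[0,0,0,0,0,-4,-0.74],[0,0,0,0,0,-2.4,-0.74],[0,0,0,0,0,0,-0.74]]]'

```text
time: 21.55
position: [0.4626, 0.3278, 0.2033]
ee_rot: [3.14, 0.003, -3.142]
ft_force: [-1.1, 0.3, -0.5]
grip_width: 0.0743
```

Run:
```python
from h import *
s,_=snap('scene','s9.png');snap('wrist','w9.png')
print(s['time'],s['position'],s['ee_rot'],s['ft_force'],s['grip_width'])
a=cv2.imread('pics/s9.png')
cv2.imwrite('pics/d9.png',cv2.resize(a[50:190,360:500],None,fx=5,fy=5,interpolation=cv2.INTER_CUBIC))
```

```text
21.55 [0.46264608 0.32778944 0.20328919] [ 3.1399223   0.0032784  -3.14153913] [-1.11285473  0.29022369 -0.49548912] 0.07431051201136249
```

View pics/d9.png

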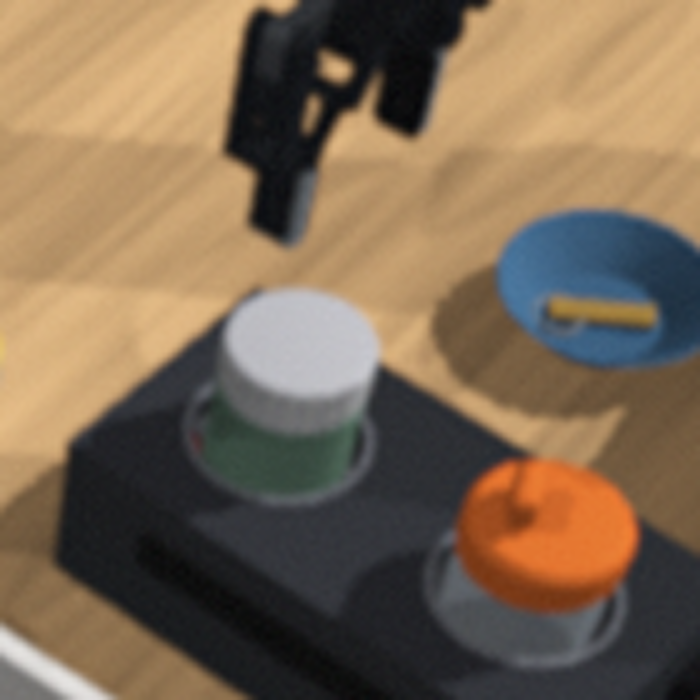

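View pics/w9.png

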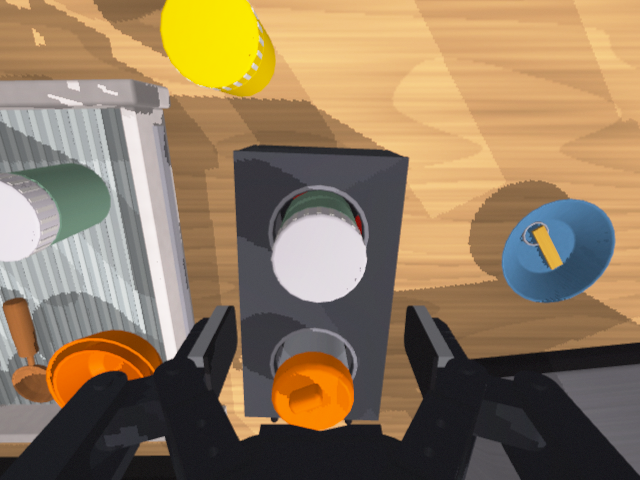

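Run:
```python
from h import *
np.set_printoptions(precision=4,suppress=True)
s=read_state()
o1,d1=wray(s,319.5,257);o2,d2=ray('scene',420.2,118.6)
t=np.linalg.lstsq(np.array([d1,-d2]).T,o2-o1,rcond=None)[0];print(o1+d1*t[0],o2+d2*t[1])
for z in(.130,.134,.138): print(onz('scene',(420.2,118.6),z))
```

```text
[0.4615 0.3275 0.1291] [0.4619 0.3278 0.1292]
[0.4623 0.3271 0.13  ]
[0.4642 0.3232 0.134 ]
[0.4661 0.3193 0.138 ]
```

The packed pot stands upright in the well, with its lid top at z about 0.13 as expected. Next I'll move the empties, L first.

Call:
arm_command --deltas '[[[0,0,0,0.2,-2,0,-0.74],[0,0,0,0.3,-4,0,-0.74],[0,0,0,0.4,-5,0,-0.74],[0,0,0,0.4,-5,0,-0.74],[0,0,0,0.25,-4,0,-0.74],[0,0,0,0.2,-2.2,0,-0.74],[0,0,0,0,-1,0,-0.74],[0,0,0,0,0,0,-0.74],[0,0,0,0,0,0,-0.74]]]' --force 40

```text
time: 22.78
position: [0.4445, 0.096, 0.2006]
ee_rot: [3.142, -0.0, -3.141]
ft_force: [-0.7, -0.1, -0.1]
grip_width: 0.0739
```

Run:
```python
from h import *
s,_=snap('wrist','w10.png')
print(s['time'],s['position'],s['ee_rot'],s['grip_width'])
```

```text
22.775 [0.44446746 0.09596698 0.20060335] [ 3.14154363e+00 -3.94739479e-04 -3.14102992e+00] 0.07389514151331793
```

View pics/w10.png

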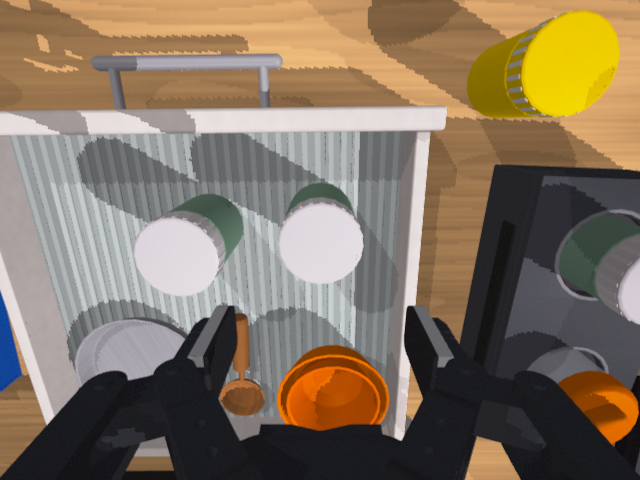

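Call:
arm_command --deltas '[[[0,0,0,0,-0.1,4,-0.74],[0,0,0,0,0,5,-0.74],[0,0,0,0,0,2.5,-0.74],[0,0,0,0,0,1,-0.74],[0,0,0,0,0,0.5,-0.74],[0,0,0,0,0,0,-0.74],[0,0,0,0,0,0,1],[0,0,0,0,0,0,1],[0,0,0,0,0,0,1]]]'

```text
time: 23.95
position: [0.4451, 0.0946, 0.0719]
ee_rot: [3.141, 0.002, 3.142]
ft_force: [-1.3, 2.2, 6.0]
grip_width: 0.0612
```

Call:
arm_command --deltas '[[[0,0,0,0,0,-0.5,1],[0,0,0,0,0,-1.5,1],[0,0,0,0,0,-2.5,1],[0,0,0,0,0,-3.5,1],[0,0,0,0,0,-3,1],[0,0,0,0,0,-1.5,1],[0,0,0,0,0,0,1]]]'

```text
time: 24.82
position: [0.4448, 0.0944, 0.1966]
ee_rot: [-3.142, 0.002, -3.142]
ft_force: [-0.5, 0.6, -1.8]
grip_width: 0.0609
```

Call:
arm_command --deltas '[[[0,0,0,-0.6,-2,0,1],[0,0,0,-1.05,-3.5,0,1],[0,0,0,-1.35,-4.5,0,1],[0,0,0,-1.5,-5,0,1],[0,0,0,-1.5,-5,0,1],[0,0,0,-1.5,-5,0,1],[0,0,0,-1.5,-5,0,1],[0,0,0,-1.35,-4.5,0,1],[0,0,0,-1.05,-3.5,0,1],[0,0,0,-0.75,-2.5,0,1],[0,0,0,-0.4,-1.3,0,1],[0,0,0,-0.2,-0.7,0,1]]]'

```text
time: 26.32
position: [0.5719, -0.3306, 0.1949]
ee_rot: [3.141, -0.001, 3.142]
ft_force: [0.3, 0.3, -0.8]
grip_width: 0.0608
```

Call:
arm_command --deltas '[[[0,0,0,0,0,0,1],[0,0,0,0,0,0,1]]]'

```text
time: 26.58
position: [0.572, -0.3298, 0.196]
ee_rot: [-3.142, 0.0, -3.141]
ft_force: [0.3, 0.9, -0.8]
grip_width: 0.0608
```

Run:
```python
from h import *
s,_=snap('wrist','w11.png'); snap('top','t11.png'); snap('scene','s11.png')
print(s['time'],s['position'],s['ee_rot'],s['ft_force'],s['grip_width'])
```

```text
26.575 [ 0.57201453 -0.32982126  0.19599996] [-3.14150964e+00  6.13228051e-05 -3.14093496e+00] [ 0.28663357  0.85021942 -0.79279051] 0.060831729860068975
```

View pics/w11.png

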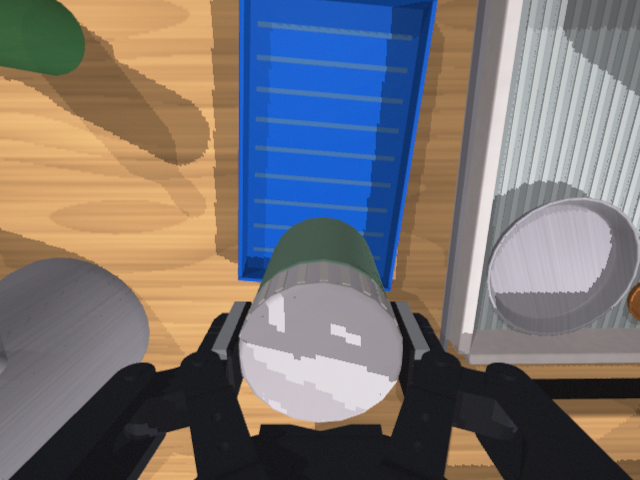

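View pics/s11.png

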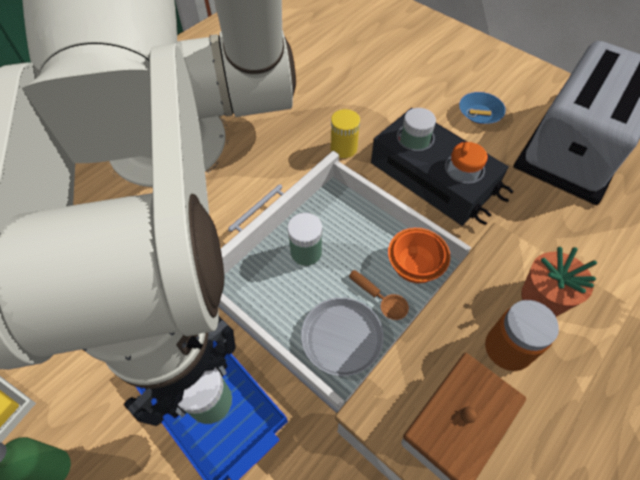

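Run:
```python
from h import *
np.set_printoptions(precision=4,suppress=True)
s=read_state()
for p in [(240,281),(390,290),(240,0),(436,0)]:
    o,d=wray(s,*p); print(p,o+d*(.033-o[2])/d[2])
```

```text
(240, 281) [ 0.6326 -0.4071  0.033 ]
(390, 290) [ 0.642  -0.2616  0.033 ]
(240, 0) [ 0.4008 -0.39    0.033 ]
(436, 0) [ 0.4008 -0.243   0.033 ]
```

Call:
arm_command --deltas '[[[0,0,0,0,0,2,1],[0,0,0,0,0,3,1],[0,0,0,0,0,3,1],[0,0,0,0,0,2.2,1],[0,0,0,0,0,1.2,1],[0,0,0,0,0,0.6,1],[0,0,0,0,0,0.3,1],[0,0,0,0,0,0.2,1],[0,0,0,0,0,0,1]]]'

```text
time: 27.85
position: [0.5721, -0.3307, 0.0712]
ee_rot: [-3.141, 0.0, -3.142]
ft_force: [0.5, -0.2, -1.3]
grip_width: 0.0608
```

Call:
arm_command --deltas '[[[0,0,0,0,0,0.15,1],[0,0,0,0,0,0.15,1]]]'

```text
time: 28.1
position: [0.572, -0.3306, 0.0679]
ee_rot: [-3.141, 0.0, -3.142]
ft_force: [0.2, 0.1, -0.7]
grip_width: 0.0607
```

Call:
arm_command --deltas '[[[0,0,0,0,0,0.1,1]]]'

```text
time: 28.22
position: [0.572, -0.3306, 0.0667]
ee_rot: [-3.141, -0.0, -3.142]
ft_force: [-0.1, 0.3, -1.4]
grip_width: 0.0605
```

Call:
arm_command --deltas '[[[0,0,0,0,0,0.1,1]]]'

```text
time: 28.35
position: [0.572, -0.3306, 0.0658]
ee_rot: [-3.142, -0.0, -3.142]
ft_force: [-0.4, -0.3, -0.9]
grip_width: 0.061
```

Call:
arm_command --deltas '[[[0,0,0,0,0,0.1,1]]]'

```text
time: 28.48
position: [0.572, -0.3306, 0.0647]
ee_rot: [-3.142, -0.0, -3.142]
ft_force: [0.2, -0.2, -0.6]
grip_width: 0.0605
```

Call:
arm_command --deltas '[[[0,0,0,0,0,0.1,1]]]'

```text
time: 28.6
position: [0.5721, -0.3306, 0.0639]
ee_rot: [-3.141, 0.0, -3.142]
ft_force: [-1.3, 2.9, 11.0]
grip_width: 0.0606
```

Call:
arm_command --deltas '[[[0,0,0,0,0,-0.05,1],[0,0,0,0,0,0,-0.74],[0,0,0,0,0,0,-0.74],[0,0,0,0,0,0,-0.74],[0,0,0,0,0,-1.5,-0.74],[0,0,0,0,0,-3,-0.74],[0,0,0,0,0,-4,-0.74],[0,0,0,0,0,-3.5,-0.74],[0,0,0,0,0,-1.5,-0.74]]]'

```text
time: 29.72
position: [0.5725, -0.3309, 0.2025]
ee_rot: [-3.139, 0.003, -3.141]
ft_force: [-0.4, -0.8, 0.5]
grip_width: 0.0743
```

Run:
```python
from h import *
s,_=snap('wrist','w12.png')
print(s['time'],s['position'],s['ee_rot'],s['grip_width'])
```

```text
29.725 [ 0.57249014 -0.33086669  0.20253387] [-3.13935982e+00  2.83308568e-03 -3.14149321e+00] 0.07428195041506061
```

View pics/w12.png

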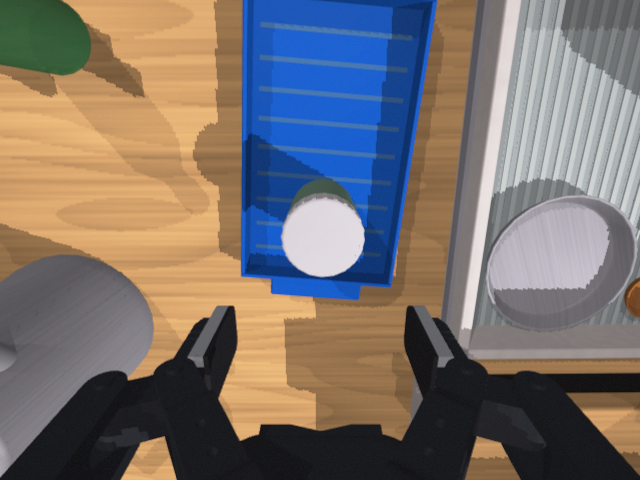

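Call:
arm_command --deltas '[[[0,0,0,0.75,2,0,-0.74],[0,0,0,1.3,3.5,0,-0.74],[0,0,0,1.65,4.5,0,-0.74],[0,0,0,1.85,5,0,-0.74],[0,0,0,1.85,5,0,-0.74],[0,0,0,1.65,4.5,0,-0.74],[0,0,0,1.3,3.5,0,-0.74],[0,0,0,0.8,2.2,0,-0.74],[0,0,0,0.4,1.2,0,-0.74],[0,0,0,0.25,0.75,0,-0.74],[0,0,0,0,0,0,-0.74],[0,0,0,0,0,0,-0.74]]]'

```text
time: 31.28
position: [0.4542, -0.0096, 0.1991]
ee_rot: [-3.141, -0.0, 3.141]
ft_force: [0.8, 0.0, 0.5]
grip_width: 0.0741
```

Down 12.8 cm onto M, then grip and lift.

Call:
arm_command --deltas '[[[0,0,0,0,0,4,-0.74],[0,0,0,0,0,5,-0.74],[0,0,0,0,0,2.3,-0.74],[0,0,0,0,0,1,-0.74],[0,0,0,0,0,0.5,-0.74],[0,0,0,0,0,0,-0.74],[0,0,0,0,0,0,1],[0,0,0,0,0,0,1],[0,0,0,0,0,0,1]]]'

```text
time: 32.4
position: [0.4547, -0.0093, 0.0725]
ee_rot: [-3.141, 0.002, -3.141]
ft_force: [-1.5, -1.5, 5.7]
grip_width: 0.0617
```

Call:
arm_command --deltas '[[[0,0,0,0,0,-0.5,1],[0,0,0,0,0,-1.5,1],[0,0,0,0,0,-2.5,1],[0,0,0,0,0,-3.5,1],[0,0,0,0,0,-3,1],[0,0,0,0,0,-1.5,1],[0,0,0,0,0,0,1]]]'

```text
time: 33.28
position: [0.4543, -0.0091, 0.1971]
ee_rot: [-3.141, 0.001, -3.142]
ft_force: [0.1, -0.2, -1.8]
grip_width: 0.0617
```

Call:
arm_command --deltas '[[[0,0,0,0,-2,0,1],[0,0,0,0,-3.5,0,1],[0,0,0,-0.1,-4.5,0,1],[0,0,0,-0.1,-5,0,1],[0,0,0,0,-5,0,1],[0,0,0,0,-4.2,0,1],[0,0,0,0,-3,0,1],[0,0,0,0,-2,0,1],[0,0,0,0,-1.2,0,1],[0,0,0,0,-0.6,0,1],[0,0,0,0,0,0,1],[0,0,0,0,0,0,1]]]'

```text
time: 34.78
position: [0.4561, -0.3185, 0.1964]
ee_rot: [-3.141, 0.0, -3.141]
ft_force: [0.7, -0.0, -0.7]
grip_width: 0.0615
```

Run:
```python
from h import *
s,_=snap('wrist','w13.png')
print(s['time'],s['position'],s['ee_rot'],s['ft_force'],s['grip_width'])
```

```text
34.775 [ 0.45614846 -0.31846028  0.1964467 ] [-3.14149047e+00  7.64101135e-05 -3.14092938e+00] [ 0.65807657 -0.004309   -0.68340556] 0.06151359041912644
```

View pics/w13.png

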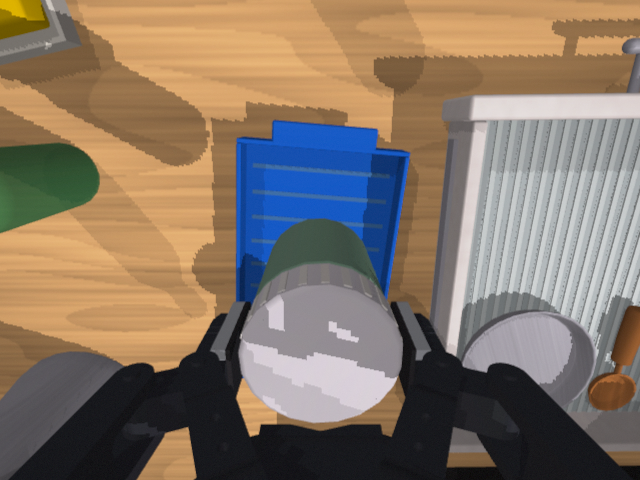

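Call:
arm_command --deltas '[[[0,0,0,0,0,2,1],[0,0,0,0,0,3,1],[0,0,0,0,0,3,1],[0,0,0,0,0,2.2,1],[0,0,0,0,0,1.2,1],[0,0,0,0,0,0.6,1],[0,0,0,0,0,0.4,1],[0,0,0,0,0,0.2,1],[0,0,0,0,0,0.2,1],[0,0,0,0,0,0.1,1],[0,0,0,0,0,0,1]]]'

```text
time: 36.2
position: [0.456, -0.3191, 0.0674]
ee_rot: [-3.141, -0.0, -3.142]
ft_force: [0.5, 0.6, -1.2]
grip_width: 0.0614
```

Call:
arm_command --deltas '[[[0,0,0,0,0,0.1,1],[0,0,0,0,0,0.05,1]]]'

```text
time: 36.45
position: [0.456, -0.3191, 0.0658]
ee_rot: [-3.141, -0.0, -3.142]
ft_force: [-0.5, 0.4, -0.3]
grip_width: 0.0616
```

Call:
arm_command --deltas '[[[0,0,0,0,0,0.05,1]]]'

```text
time: 36.58
position: [0.456, -0.3191, 0.0653]
ee_rot: [-3.142, -0.0, -3.142]
ft_force: [0.4, -0.5, -0.5]
grip_width: 0.0616
```

Call:
arm_command --deltas '[[[0,0,0,0,0,0.05,1]]]'

```text
time: 36.7
position: [0.456, -0.3191, 0.0648]
ee_rot: [-3.141, -0.0, -3.142]
ft_force: [0.0, -1.2, -0.4]
grip_width: 0.0616
```

Call:
arm_command --deltas '[[[0,0,0,0,0,0.05,1]]]'

```text
time: 36.83
position: [0.4561, -0.3192, 0.0645]
ee_rot: [-3.141, 0.0, -3.142]
ft_force: [-0.9, 0.7, 5.8]
grip_width: 0.0615
```

Contact (5.8 N). Release and retreat.

Call:
arm_command --deltas '[[[0,0,0,0,0,0,-0.74],[0,0,0,0,0,0,-0.74],[0,0,0,0,0,0,-0.74],[0,0,0,0,0,-1.5,-0.74],[0,0,0,0,0,-3,-0.74],[0,0,0,0,0,-4,-0.74],[0,0,0,0,0,-4,-0.74],[0,0,0,0,0,-3,-0.74],[0,0,0,0,0,-1.5,-0.74]]]'

```text
time: 37.95
position: [0.4562, -0.3192, 0.2368]
ee_rot: [-3.14, 0.002, -3.141]
ft_force: [0.7, -1.2, -0.9]
grip_width: 0.0741
```

Call:
arm_command --deltas '[[[0,0,0,3,2,-2,-0.74],[0,0,0,4,3,-1,-0.74],[0,0,0,2,4,0,-0.74],[0,0,0,0,5,0,-0.74],[0,0,0,0,5,0,-0.74],[0,0,0,0,4,0,-0.74],[0,0,0,0,2,0,-0.74],[0,0,0,0,0,0,-0.74],[0,0,0,0,0,0,-0.74]]]'

```text
time: 39.08
position: [0.366, -0.0695, 0.2642]
ee_rot: [-3.141, -0.0, -3.142]
ft_force: [0.9, -0.1, -0.2]
grip_width: 0.0742
```

Run:
```python
from h import *
s,_=snap('top','t14.png');snap('scene','s14.png')
print(s['time'],s['position'],s['ft_force'],s['grip_width'],np.abs(s['qvel']).max())
```

```text
39.075 [ 0.36599284 -0.06954079  0.26418539] [ 0.94914769 -0.11545409 -0.15940039] 0.0742292218941342 0.012920018057356937
```

View pics/t14.png

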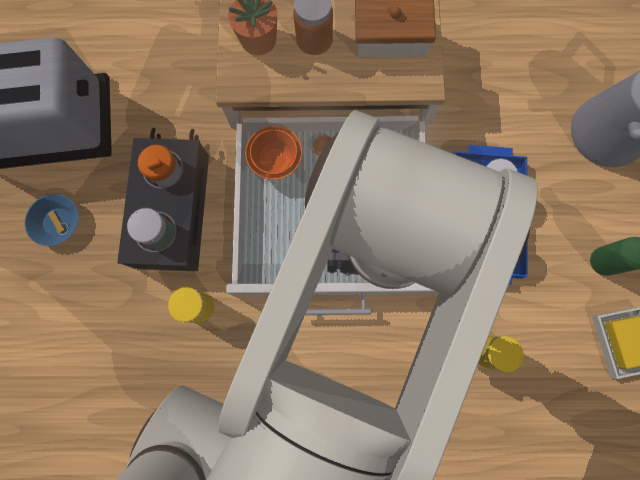

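View pics/s14.png

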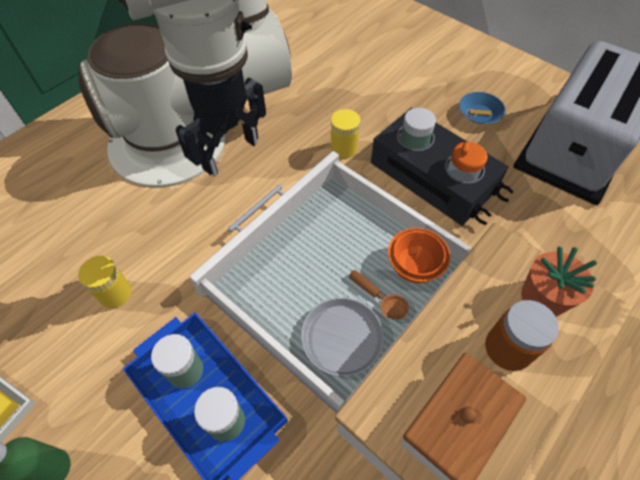

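The scene view shows both empties upright in the tray at (174,360) and (220,412). The packed pot stands in the well at (420,120), and the crockery has not moved. I'll check the packed pot's height once more and then hand in.

Run:
```python
from h import *
np.set_printoptions(precision=4,suppress=True)
im=cv2.imread('pics/t14.png'); h=cv2.cvtColor(im,cv2.COLOR_BGR2HSV)
m=cv2.inRange(h,(0,0,120),(179,45,255)); m[:195]=0;m[265:]=0;m[:,:120]=0;m[:,195:]=0
cs,_=cv2.findContours(cv2.morphologyEx(m,cv2.MORPH_OPEN,np.ones((5,5))),0,2); e=cv2.fitEllipse(max(cs,key=cv2.contourArea)); print(e)
print(tri(e[0],(420.2,118.6)))
workorder.hand_in(); print(read_state()['time'])
```

```text
((143.82891845703125, 224.58865356445312), (31.66360855102539, 34.61665344238281), 50.40605545043945)
(array([0.4633, 0.3268, 0.1314]), np.float64(0.0019233564121720562))
the job is handed in; nothing more can be done
the job is handed in; nothing more can be done
```

The job is done and handed in at about 39 s of the 72 s allowed.

- **Weighing:** I lifted each pot about 2 cm and held it still. The left and middle pots read about 0.7 N, so they were empty. The right pot read 2.9 N (roughly 295 g), so it was the packed one. Both empties went back on the liner until the packed pot was in the console.
- **Packed pot:** I pressed it into the free well, past the grips, in 1–2 mm steps. The drag was about 6 N. The pad showed as a clear force rise at roughly 41 mm below the mouth, and I stopped at about 10 N on the wrist, which is an estimated 6–7 N on the pad. Afterwards its lid top measured z ≈ 0.129–0.131 m. The arm's position at release gave 0.132 m, so the pot stayed down on the pad.
- **Empty pots:** I set both down by feel in the blue tray. Touchdown forces were about 11 N and 6 N, the first firmer than intended.
- **Last checks:** In the final scene picture both empties stand upright in the tray, and the bowls, plate, spoon and sippy cup look unmoved. The gripper is open and touching nothing.
- **Disagreements:**
  - The first wrist and overhead pot positions differed by about 3 mm in y, so I used the average.
  - While I carried the packed pot, the wrist and scene views suggested tilts of about 3° in opposite directions. I treated this as measurement error.

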